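# Set a bonded dish under the ratchet press

### The job

Lift the ratchet press's head by its fixed handle alone, so that the pawl clicks up the teeth, until the foot is well clear of the dish, and let the pawl hold it. Push the loading tray fully home to bring the freshly glued dish under the foot. Then squeeze the release lever to the handle, carry the head down gently until the foot just touches the brittle dish, and let go so that it rests on the dish by its own weight; leave the spare dish and the bottle alone.

Things in the scene. Friction and masses are not known exactly. Their poses are not given: they have to be found in the camera images.
- handle (a point): Centre of the fixed handle on top of the press's sliding carriage: upright black plate 12 mm thick (x), 46 mm wide (y), 38 mm high; all else but the lever's pad is lower. x points from the release lever to the handle, y to the side the tray comes from, z up; the press is turned about z only. To lift, take it by its two 46 mm ends: a finger may not fit between it and the lever.
- release (a point): Centre of the release lever's pad: upright black plate 8 mm thick, 36 mm wide, 40 mm high, leaning 0.12 rad outwards, 30 mm from the handle's centre towards its -x (40 mm over both plates). Squeezed it moves 8 mm (32 mm over both); the handle stays, so a grip ends centred 10 mm from the handle's centre towards the lever. Let the handle be held before the pawl comes clear.
- tray_knob (a point): Middle of the upright round knob at the outer end of the loading tray: 16 mm across, 35 mm high (top 13 mm above this point). The tray slides in along the handle's -y; push or pinch the knob.
- head (a joint): Height of the carriage (handle, lever, head and foot) above its lowest position, m, 0 to 0.085. Teeth every 8 mm: lifting takes about 5 N for the weight and up to 10 N more at each click; let go, it sinks by up to 8 mm until the pawl sits on a tooth. The foot meets the dish somewhere between 0.033 and 0.047.
- lever (a joint): Angle of the release lever and pawl, rad: 0 at rest (pawl in the teeth), about 0.1 at each click, 0.12 fully squeezed; above 0.1 the pawl is clear of the teeth and only the hand holds the head. Sprung, 2 to 4 N at the pad, a few N more while the pawl carries the head; springs back when let go.
- tray (a joint): How far the loading tray is pushed in, m: 0 fully out, 0.100 home against its end stop, with the dish under the foot. About 2 N of friction.
- foot_axis (a point): Arm that reaches from the carriage over the tray; origin on the axis of the round rubber-faced foot (64 mm across), 20 mm above the foot's underside. The foot hangs on a set screw and may be up to 14 mm lower than that, so the dish must be felt for. Axes as for the handle.
- dish: Round clear culture dish, 64 mm across, 18 mm high, origin at the centre of its underside. It stands loose between four short pins on a block on the tray; its rim is 63 mm above the table. Brittle: cracks above about 16 N, or if the foot is let fall on it.
- spare_dish: Another 64 mm dish, 18 mm high, on the table in front of the press; origin at the centre of its underside. To be left alone.
- small_bottle: Small capped bottle, 44 mm across, 88 mm high, on the table beside the press, away from the tray; origin at the centre of its underside. To be left alone.
Not all that is in view belongs to the job. What is shaped like the dish but blue or red is not meant.

How it is judged (in metres and radians):
On the way, in this order (a step that is already met when the one before it is completed fails the run):
1. the head is raised clear of the dish and held there by the pawl alone (value of joint head above 0.032 m and contact force between the fingers and anything else below 0.5 N and value of joint lever below 0.06 rad), for 0.2 s.
2. the tray is fully home (value of joint tray above 0.098 m), for 0.2 s.
At the end, for the whole second after the job is handed in: The tray is home within 2 mm; the dish stands upright in its place, centred under the foot within 5 mm; the foot rests on it with at least 1.5 N; the release lever is let go and the head is at rest (value of joint tray above 0.098 m and contact force between dish and head above 1.5 N and x of dish in the frame of head between -0.005 and 0.005 m and y of dish in the frame of head between -0.005 and 0.005 m and angle between dish's own z axis and vertical below 0.05 rad and value of joint lever below 0.115 rad and linear speed of head below 0.01 m/s); the robot touches nothing.
It fails at once if the foot presses or strikes the dish with more than 16 N (contact force between dish and head above 16 N).
It fails at once if the head is let fall onto the dish (value of joint tray above 0.09 m and velocity of joint head below -0.12 m/s and value of joint head below 0.05 m).
It fails at once if the release lever is squeezed while the head is being lifted off its low position (value of joint lever above 0.112 rad and velocity of joint head above 0.02 m/s and value of joint head below 0.03 m).
It fails at once if the dish is tipped (angle between dish's own z axis and vertical above 0.2 rad).
It fails at once if the spare dish or the small bottle is pushed away or knocked over (distance of any of spare_dish, small_bottle from where it was at the start of the episode above 0.03 m or angle between small_bottle's own z axis and vertical above 0.4 rad).
It also fails if it takes over 67 s, if anything falls off the work surface, if the arm or the gripper's body presses on something with over 40 N, if the wrist force passes 120 N, or if a joint passes its speed limit or range.

### The arm

A 6-joint arm with a two-finger parallel gripper is mounted at the origin on a cart in front of the work surface, level with it; the furniture and walls round the work are solid. World frame = base frame: x ahead of the robot, y to its left, z up, the work surface at z = 0. Lengths are in mm, angles in rad, forces in N, time in s.
With the tool pointing down it reaches from about 375 to 975 mm from the base axis. Payload 3.8 kg.
Tool frame: the origin (TCP) lies midway between the tips of the shut fingers; the grasp point (between the pads) lies r.grip_point_offset behind it (r.grip_point_offset is the distance from the TCP to the grasp point, in mm); z points along the fingers, x is the direction in which the jaws open and shut, and the axes are right-handed (so a half turn about z gives the same grasp; the last joint's range is limited). The gripper opens to 85 mm and grips with 20 to 120 N. Pads are 22 mm wide; open, the fingers measure 114 mm over their backs; the gripper's body (76 mm by 85 mm) begins 54 mm behind the grasp point. The pads swing forward as they close: fully open they stand 13 mm farther back than shut.
Start: joints at [-1.286, 0.264, 1.604, -0, 1.274, -0.037], TCP at [213.48, -640.347, 231.28] pointing down, gripper open.
Joint ranges: [-2.63, 2.63], [-0.94, 2.18], [0.31, 2.57], [-1.31, 4.45], [0, 2.66], [-2.55, 2.55]. Speed limits (rad/s): [2.57, 2.57, 3.14, 3.14, 3.14, 3.14].

### API

Orientations are given as a rotation vector (axis times angle).
In Python, from station import monitor, imaging, order, finder, r gives the robot as it stands.
- The arm moves only by the shell command python3 -m crank 'ROWS' [FORCE]. ROWS is text: rows parted by semicolons, each of 5 numbers parted by spaces: the gripper command: -1 is shut, 1 is fully open, values between are in proportion, then the shift along the tool's x, y, z in m, then the turn about the tool's z in rad. A call has 1 to 12 rows; each row shifts and turns the pose as measured when the row begins, along the tool's axes as they then stand; what a row does not reach is not made up. A row lasts 1/8 s, in which the tool goes at most 62.5 mm and 10.7 degrees, less where a joint would pass 70% of its speed; a pose out of reach is approached as far as the arm can. A call is refused whole if a number of a shift passes 0.0625 or a number of a turn 0.188, either way. A call with a gripper value outside its range is refused whole. The fingers move at their own pace and stop on an object; FORCE is the grip in N (left out, the last holds). Time passes only in rows, so rows that do not move let the fingers close. It gives the time, the measured TCP pose, the force and the opening at its end, in the units of the state.
- monitor.get_obs(): the state, without advancing time (a new reading comes with each control period).
- imaging.snapshot(name): name is "side" or "top"; returns a dict with "frame" (420x560x3 uint8, red, green, blue), "fx", "fy", "cx", "cy" (pixels), "world_to_cam" (4x4, takes a point from world to camera coordinates). Camera axes: x right, y up, looking along -z (the intrinsics and any distortion apply to the point x, -y, -z); pixel columns grow to the right and rows downward; lengths in mm; the calibration is good to about 2 mm. A picture is of the moment at which its call begins. There is no depth.
- order.finish_job(): hands the job in, once; it reports no verdict.
Trained networks look in a picture, given as the dict that the camera call returned (one of the last four; its "shot" number tells which), for a name from the list of things; names that differ only in an ending like _2 or _b are one class to them, and where a whole thing is asked for, a point or a joint stands for the part that bears it (a point fixed in the world has none). Each returns a list of dicts, best first, with "score" (0 to 1); they miss things now and then, are a little off and sometimes report something else, mostly with a low value. They report only what shows in the picture. A call takes as long as a camera call. They do not tell look-alikes from the thing itself.
- finder.recognise(picture, name): "centre" ([row, column] in pixels, amid what is visible of it).
- finder.outline_of(picture, name): "pixels" (420x560 bool, what is visible of it) and "centre" ([row, column] in pixels, amid what is visible of it).
- finder.spot_point(picture, name): "centre" ([row, column] in pixels: a listed point, or the origin of a listed thing).
The state is a dict: "time": time; "joints": joint angles; "qd": joint speeds; "tau": joint torques, N m; "tool_pos": TCP position; "eef_rot": TCP orientation; "wrist_force": force on the tool from outside, world axes, zero at the start; "moment": the same for the moment, N m; "width": finger opening in mm.
Only numpy, scipy, OpenCV 4.12 (cv2) and the standard library are available. Lean on these libraries where they do the work, as an engineer would, in place of code of your own. Each camera call takes 0.05 s, during which the arm holds its last target. There are 200 camera calls.

## Working session

There is one attempt and no reset: what is moved stays moved. The work goes in short steps, Python scripts to look and compute and a shell command to move; the robot and the scene stay as the last step left them, time stands still between calls to the robot, and variables do not carry over. Pictures are saved under pics/ and viewed, about 8 in all and at most 12, crops included, and the job is handed in when it is done.

```bash
mkdir -p pics
cat > h.py <<'E'
import numpy as np, cv2
from station import monitor, imaging, order, finder, r
NAMES=["handle","release","tray_knob","foot_axis","dish","spare_dish","small_bottle"]
def ray(p,rc):
    M=np.array(p["world_to_cam"]);R=M[:3,:3];t=M[:3,3]
    d=np.array([(rc[1]-p["cx"])/p["fx"],-(rc[0]-p["cy"])/p["fy"],-1.0])
    d=R.T@d; return -R.T@t, d/np.linalg.norm(d)
def tri(a,ra,b,rb):
    o1,d1=ray(a,ra);o2,d2=ray(b,rb)
    s=np.linalg.lstsq(np.c_[d1,-d2],o2-o1,rcond=None)[0]
    p,q=o1+s[0]*d1,o2+s[1]*d2
    return (p+q)/2,np.linalg.norm(p-q)
def atz(p,rc,z):
    o,d=ray(p,rc); return o+d*(z-o[2])/d[2]
def proj(p,X):
    c=np.array(p["world_to_cam"])@np.r_[X,1]
    return [p["cy"]-p["fy"]*c[1]/-c[2],p["cx"]+p["fx"]*c[0]/-c[2]]
def save(p,n): cv2.imwrite("pics/"+n+".png",p["frame"][:,:,::-1])
E
python3 - <<'E'
from h import *
np.set_printoptions(precision=1,suppress=True)
s=imaging.snapshot("side");t=imaging.snapshot("top")
print([k for k in s.keys()], r.grip_point_offset, monitor.get_obs())
cv2.imwrite("pics/a.png",cv2.resize(s["frame"],(560,420))[:,:,::-1]);save(t,"b")
for n in NAMES:
    A=finder.spot_point(s,n);B=finder.spot_point(t,n)
    for x in A[:2]: print(n,"side",np.array(x["centre"]),round(x["score"],2))
    for x in B[:2]: print(n,"top",np.array(x["centre"]),round(x["score"],2))
    if A and B: print("   ->",*tri(s,A[0]["centre"],t,B[0]["centre"]))
E
```

```text
['frame', 'fx', 'fy', 'cx', 'cy', 'world_to_cam', 'shot'] 18.700000000000003 {'time': 0.1, 'joints': array([-1.3,  0.3,  1.6,  0. ,  1.3, -0. ]), 'qd': array([-0., -0., -0.,  0., -0., -0.]), 'tau': array([  0. , -51.7, -36.9,  -0. ,   0. ,  -0. ]), 'tool_pos': array([ 213.3, -639.7,  230.1]), 'eef_rot': array([-2.5,  1.8,  0. ]), 'wrist_force': array([ 0.2, -0.7, -0.4]), 'moment': array([-0., -0.,  0.]), 'width': 85.2822543708127}
handle side [195.8 319.8] 0.93
handle top [171.6 277.3] 0.67
   -> [600.2  40.9 202.7] 7.995049147440356
release side [189.7 306.3] 0.49
release top [230.3 271.6] 0.68
release top [190.7 273.3] 0.46
   -> [519.1  65.6 146. ] 65.85853626106281
tray_knob side [176.5 329.6] 0.9
foot_axis side [224.6 281.6] 0.91
foot_axis side [273.7 263.1] 0.38
foot_axis top [228.2 272.5] 0.59
   -> [509.6  46.1  51.6] 4.2926265599204205
dish side [261.5 212.6] 0.95
dish side [344.4 263.8] 0.61
dish top [200.  370.7] 0.79
dish top [218.3 227.6] 0.72
   -> [ 535.3 -167.8  211.9] 60.60767242399762
spare_dish side [218.8 246.9] 0.62
spare_dish top [272.8 263.7] 0.95
   -> [405.4  58.5  -3.2] 9.909777283398466
small_bottle side [277.6 265.5] 0.65
small_bottle top [223.5 318.3] 0.83
   -> [536.1 -66.2   4.5] 7.246610326573923
```

View pics/a.png

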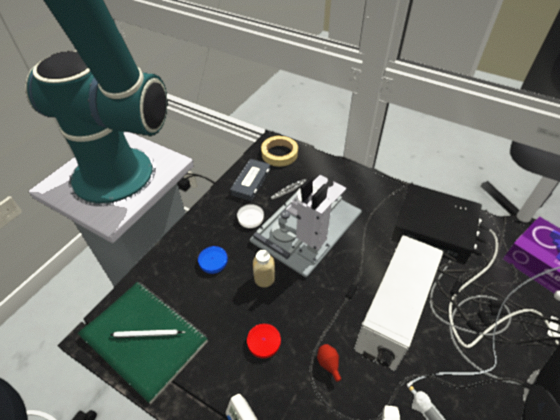

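View pics/b.png

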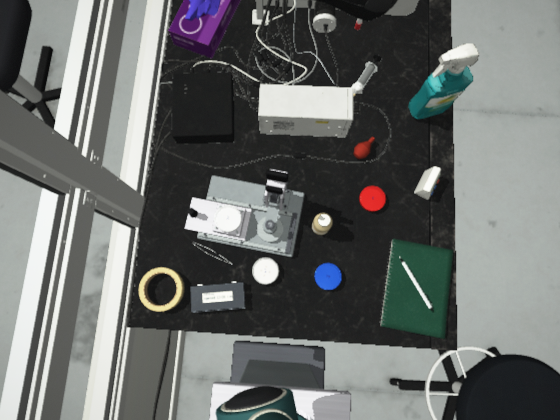

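Run:
```python
from h import *
np.set_printoptions(precision=1,suppress=True)
s=imaging.snapshot("side");t=imaging.snapshot("top")
a=cv2.resize(s["frame"][165:285,240:370],None,fx=4,fy=4,interpolation=cv2.INTER_CUBIC)[:480,:520]
b=cv2.resize(t["frame"][160:260,180:310],None,fx=4,fy=4,interpolation=cv2.INTER_CUBIC)
cv2.imwrite("pics/c.png",a[:,:,::-1]);cv2.imwrite("pics/d.png",b[:,:,::-1])
for n in ["handle","release","tray_knob","foot_axis","dish"]:
  for nm,p in (("side",s),("top",t)):
    for f in (finder.spot_point,finder.recognise):
      print(n,nm,f.__name__,[(np.array(x["centre"]),round(x["score"],2)) for x in f(p,n)[:3]])
for p in (s,t):
  o,d=ray(p,[210,280]);print(o,d,p["fx"])
```

```text
handle side call [(array([197.5, 320.8]), 0.79)]
handle side call [(array([219.7, 305.1]), 0.55), (array([215.4, 250. ]), 0.29)]
handle top call [(array([174.2, 275.8]), 0.95)]
handle top call []
release side call [(array([186.6, 306. ]), 0.79)]
release side call [(array([188.3, 307. ]), 0.49)]
release top call [(array([191.4, 274.7]), 0.46)]
release top call [(array([195.4, 272.1]), 0.46)]
tray_knob side call [(array([178.6, 332.6]), 0.9)]
tray_knob side call [(array([188.2, 326.4]), 0.84)]
tray_knob top call []
tray_knob top call [(array([218.6, 208.8]), 0.91)]
foot_axis side call [(array([221. , 285.5]), 0.63)]
foot_axis side call [(array([219.5, 307.2]), 0.71)]
foot_axis top call [(array([227.3, 271.1]), 0.93)]
foot_axis top call [(array([210.1, 269.6]), 0.91)]
dish side call [(array([345.1, 265.4]), 0.67), (array([261.3, 209.4]), 0.65), (array([197. , 311.5]), 0.44)]
dish side call [(array([340.6, 264.3]), 0.56), (array([259.6, 211.7]), 0.55)]
dish top call [(array([199.3, 370.7]), 0.88), (array([275.8, 326.8]), 0.81), (array([219.1, 229.4]), 0.59)]
dish top call [(array([275.9, 324.3]), 0.94), (array([221.4, 225.6]), 0.84), (array([199.8, 368.7]), 0.66)]
[ 803.5 -452.   771.4] [-0.3  0.6 -0.8] 405.5360384800416
[359.5  29.  988.7] [ 0.2  0.  -1. ] 403.49611344961755
```

View pics/c.png

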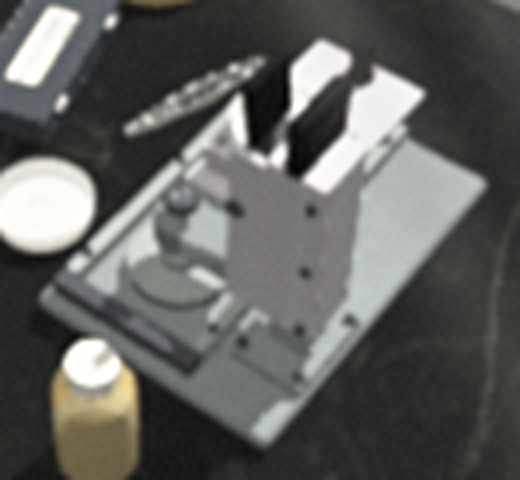

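View pics/d.png

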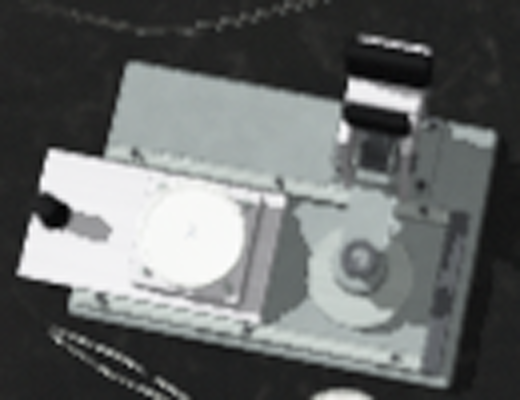

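Run:
```python
from h import *
np.set_printoptions(precision=1,suppress=True)
s=imaging.snapshot("side");t=imaging.snapshot("top")
f=lambda x,y:[160+y/4,180+x/4]; g=lambda x,y:[165+y/4,240+x/4]
print("handle",*tri(s,g(318,127),t,f(390,62)),*tri(s,[197,320.3],t,[173.5,276.5]))
print("release",*tri(s,g(268,105),t,f(375,120)))
print("knob top z=?",*tri(s,g(362,65),t,f(50,208)))
for z in(70,85): print("knob",atz(t,f(50,208),z))
e1=atz(t,f(125,62),8);e2=atz(t,f(497,130),8);d=e1-e2;print("base",e1,e2,np.arctan2(-d[0],d[1]))
e1=atz(t,f(50,150),45);e2=atz(t,f(283,195),45);d=e1-e2;print("tray",np.arctan2(-d[0],d[1]))
print("foot",*tri(s,[222,284],t,[227.8,271.5]))
print("dishcentre",atz(t,f(190,238),63), "spare",atz(t,[271,266],10),"bottle",atz(t,[222,322],88))
h,_=tri(s,g(318,127),t,f(390,62))
for yaw in(-.13,-.18,-.23):
  R=np.array([[np.cos(yaw),-np.sin(yaw)],[np.sin(yaw),np.cos(yaw)]])
  for dx,dy in((0,23),(0,-23),(-30,18),(-30,-18)):
    print(yaw,dx,dy,[np.array(proj(t,np.r_[h[:2]+R@[dx,dy],h[2]+19]))-[160,180]@np.eye(2)])
```

```text
handle [596.4  41.8 196. ] 2.1843990486732396 [599.2  43.2 196.1] 5.357437062830639
release [566.7  47.3 190.7] 2.4398789090203876
knob top z=? [538.3 242.2  35. ] 2.8833053280480145
knob [532.9 235.3  70. ]
knob [530.1 231.9  85. ]
base [641.6 212.7   8. ] [614.4 -24.3   8. ] -0.11440529227590501
tray -0.12229857779351984
foot [511.2  49.8  57.2] 0.2006808798141317
dishcentre [522.4 153.4  63. ] spare [413.1  56.2  10. ] bottle [527.7 -64.1  88. ]
-0.13 0 23 [array([11. , 86.6])]
-0.13 0 -23 [array([ 15.4, 109.1])]
-0.13 -30 18 [array([25.7, 85.9])]
-0.13 -30 -18 [array([ 29.2, 103.7])]
-0.18 0 23 [array([10.5, 86.7])]
-0.18 0 -23 [array([ 16., 109.])]
-0.18 -30 18 [array([25.1, 85.3])]
-0.18 -30 -18 [array([ 29.5, 102.9])]
-0.23 0 23 [array([ 9.9, 86.9])]
-0.23 0 -23 [array([ 16.5, 108.9])]
-0.23 -30 18 [array([24.5, 84.7])]
-0.23 -30 -18 [array([ 29.7, 102. ])]
```

```bash
cat >> h.py <<'E'
from scipy.spatial.transform import Rotation as Ro
YAW=-0.12
def to(x,y,z,yaw=YAW):
    "shift in tool axes (mm) to world target and turn about tool z so jaws lie along press y"
    o=monitor.get_obs();R=Ro.from_rotvec(o["eef_rot"]).as_matrix()
    w=np.array([x,y,z])-o["tool_pos"]
    jy=np.array([-np.sin(yaw),np.cos(yaw),0]);a=R.T@jy
    turn=np.arctan2(a[1],a[0]); turn=(turn+np.pi/2)%np.pi-np.pi/2
    print("pos",o["tool_pos"].round(1),"shift tool",(R.T@w).round(1),"turn",turn.round(3),"j6",o["joints"][5].round(2),"F",o["wrist_force"].round(1),"w",round(float(o["width"]),1),"t",round(o["time"],2))
    return R
E
python3 -c "
from h import *
print(to(596,42,265).round(3))"
```

```text
pos [ 213.5 -640.4  231.3] shift tool [-526.4 -578.7  -33.7] turn 0.442 j6 -0.04 F [ 0.7 -0.5 -0.6] w 85.4 t 2.0
[[ 0.316 -0.949  0.   ]
 [-0.949 -0.316 -0.   ]
 [ 0.    -0.    -1.   ]]
```

```bash
python3 -m crank '1 -0.042 -0.046 -0.004 0;1 -0.042 -0.046 -0.004 0;1 -0.042 -0.046 -0.004 0;1 -0.042 -0.046 -0.004 0;1 -0.042 -0.046 -0.004 0;1 -0.042 -0.046 -0.004 0;1 -0.042 -0.046 -0.004 0;1 -0.042 -0.046 -0.004 0;1 -0.042 -0.046 -0.004 0;1 0 0 0 0.15;1 0 0 0 0.15;1 0 0 0 0.15' 40; python3 -c "
from h import *
to(596,42,265)"
```

```text
time: 3.5
tool_pos: [491.1, -145.7, 269.5]
eef_rot: [-2.056, 2.369, -0.013]
wrist_force: [-0.2, -0.4, -0.4]
width: 85.3
pos [ 491.1 -145.7  269.5] shift tool [-200.6  -77.4    4.8] turn -0.021 j6 1.38 F [-0.2 -0.4 -0.4] w 85.3 t 3.5
```

```bash
python3 -m crank '1 -0.05 -0.02 0 0;1 -0.05 -0.02 0 0;1 -0.05 -0.02 0 0;1 -0.05 -0.017 0 0;1 0 0 0 0'
python3 - <<'E'
from h import *
to(596,42,265)
s=imaging.snapshot("side")
a=cv2.resize(s["frame"][95:245,220:400],None,fx=4,fy=4,interpolation=cv2.INTER_CUBIC)
cv2.imwrite("pics/e.png",a[:,:,::-1])
E
```

```text
time: 4.12
tool_pos: [599.5, 45.7, 270.9]
eef_rot: [-2.049, 2.373, -0.018]
wrist_force: [0.3, -0.3, -0.5]
width: 85.1
pos [599.5  45.7 270.9] shift tool [4.2 3.  5.8] turn -0.026 j6 1.76 F [ 0.3 -0.3 -0.5] w 85.1 t 4.12
```

View pics/e.png

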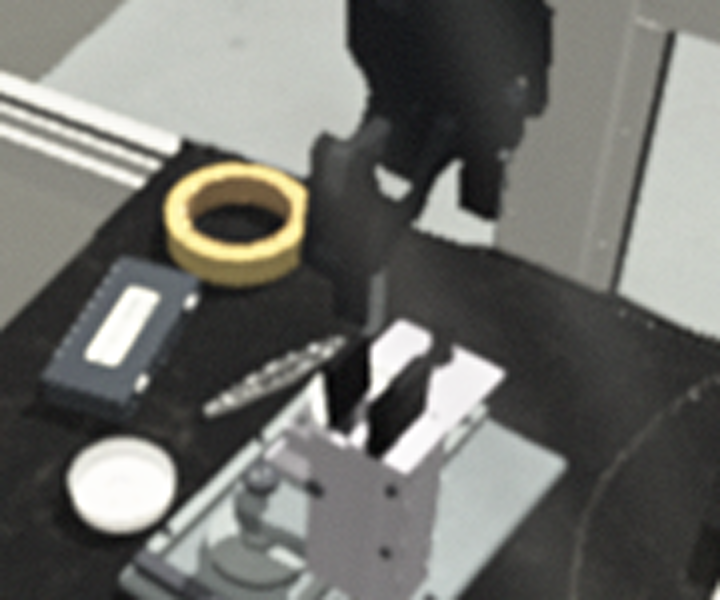

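```bash
python3 -m crank '1 0.004 0.002 0.02 -0.026;1 0 0 0.022 0;1 0 0 0.022 0;1 0 0 0.022 0; 1 0 0 0 0'
python3 - <<'E'
from h import *
to(597,42,182)
s=imaging.snapshot("side")
a=cv2.resize(s["frame"][125:245,250:380],None,fx=4,fy=4,interpolation=cv2.INTER_CUBIC)
for X in ([0,23,19],[0,-23,19],[0,-23,-19],[0,0,0]):
  q=proj(s,np.array([597,42,196])+Ro.from_euler('z',YAW).apply(X)); cv2.circle(a,(int((q[1]-250)*4),int((q[0]-125)*4)),3,(255,0,0),-1)
cv2.imwrite("pics/f.png",a[:,:,::-1])
E
```

```text
time: 4.8
tool_pos: [591.6, 32.3, 177.1]
eef_rot: [2.08, -2.353, 0.015]
wrist_force: [-0.3, -0.0, 0.3]
width: 85.5
pos [591.6  32.3 177.1] shift tool [-10.2  -4.3  -4.9] turn -0.003 j6 1.71 F [-0.3 -0.   0.3] w 85.5 t 4.8
```

View pics/f.png

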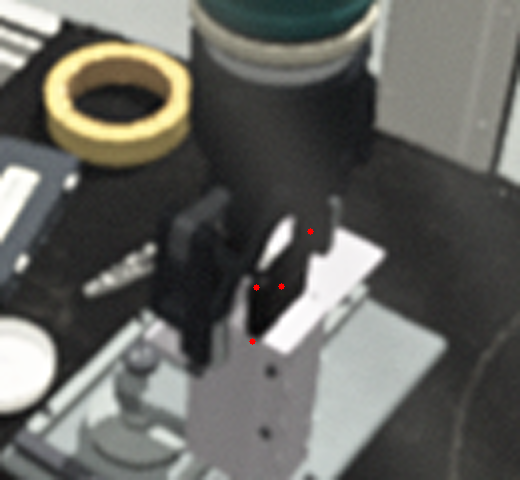

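```bash
python3 -m crank '1 -0.010 -0.004 0 0;1 0 0 0 0'; python3 -c "
from h import *
to(597,42,181)"
```

```text
time: 5.1
tool_pos: [598.9, 41.4, 180.3]
eef_rot: [-2.077, 2.353, -0.021]
wrist_force: [-0.1, 0.8, -1.0]
width: 85.7
pos [598.9  41.4 180.3] shift tool [-0.4  1.9 -0.7] turn -0.004 j6 1.73 F [-0.1  0.8 -1. ] w 85.7 t 5.1
```

```bash
python3 -m crank '-1 0 0 0 0;-1 0 0 0 0;-1 0 0 0 0;-1 0 0 0 0;-1 0 0 0 0;-1 0 0 0 0' 20; python3 -c "
from h import *
to(597,42,181)"
```

```text
time: 5.85
tool_pos: [600.1, 42.7, 182.4]
eef_rot: [-2.076, 2.349, -0.023]
wrist_force: [-0.2, 1.1, -0.1]
width: 45.4
pos [600.1  42.7 182.4] shift tool [1.1 3.  1.3] turn -0.003 j6 1.73 F [-0.2  1.1 -0.1] w 45.4 t 5.85
```

```bash
python3 -m crank '-1 0 0 0 0;-1 0 0 -0.002 0;-1 0 0 -0.002 0;-1 0 0 -0.002 0;-1 0 0 -0.002 0;-1 0 0 -0.002 0;-1 0 0 -0.002 0;-1 0 0 -0.002 0;-1 0 0 -0.002 0;-1 0 0 -0.002 0;-1 0 0 -0.002 0;-1 0 0 -0.002 0' 70; python3 -c "
from h import *
to(600,42,182)"
```

```text
time: 7.35
tool_pos: [600.0, 42.7, 185.0]
eef_rot: [-2.078, 2.352, -0.016]
wrist_force: [6.3, 1.5, -11.7]
width: 44.9
pos [600.   42.7 185. ] shift tool [ 0.7 -0.1  3. ] turn -0.004 j6 1.73 F [  6.3   1.5 -11.7] w 44.9 t 7.35
```

```bash
python3 -m crank '-1 0 0 -0.004 0;-1 0 0 -0.004 0;-1 0 0 -0.004 0;-1 0 0 -0.004 0;-1 0 0 -0.004 0;-1 0 0 -0.004 0'; python3 -c "
from h import *
to(600,42,182)"
```

```text
time: 8.1
tool_pos: [600.0, 42.7, 201.8]
eef_rot: [-2.079, 2.353, -0.014]
wrist_force: [5.0, 0.2, -12.3]
width: 44.4
pos [600.   42.7 201.8] shift tool [ 0.6  0.  19.8] turn -0.004 j6 1.73 F [  5.    0.2 -12.3] w 44.4 t 8.1
```

```bash
python3 -m crank '-1 0 0 -0.004 0;-1 0 0 -0.004 0;-1 0 0 -0.004 0;-1 0 0 -0.004 0;-1 0 0 -0.005 0;-1 0 0 -0.005 0;-1 0 0 -0.005 0;-1 0 0 -0.005 0;-1 0 0 -0.005 0;-1 0 0 -0.005 0;-1 0 0 -0.005 0;-1 0 0 -0.005 0'; python3 -c "
from h import *
to(600,42,250)"
```

```text
time: 9.6
tool_pos: [599.9, 42.7, 257.0]
eef_rot: [-2.079, 2.353, -0.015]
wrist_force: [4.7, 0.2, -11.1]
width: 44.6
pos [599.9  42.7 257. ] shift tool [ 0.7 -0.1  7. ] turn -0.004 j6 1.73 F [  4.7   0.2 -11.1] w 44.6 t 9.6
```

```bash
python3 -m crank '-1 0 0 0.003 0;-1 0 0 0.003 0;-1 0 0 0.003 0;1 0 0 0 0;1 0 0 0 0;1 0 0 0 0;1 0 0 0 0;1 0 0 -0.03 0;1 0 0 -0.05 0;1 0 0 -0.02 0;1 0 0 0 0;1 0 0 0 0' 40
python3 - <<'E'
from h import *
to(600,42,250)
s=imaging.snapshot("side");t=imaging.snapshot("top")
a=cv2.resize(s["frame"][135:285,230:380],None,fx=4,fy=4,interpolation=cv2.INTER_CUBIC)
cv2.imwrite("pics/g.png",a[:,:,::-1])
b=cv2.resize(t["frame"][150:260,170:310],None,fx=4,fy=4,interpolation=cv2.INTER_CUBIC)
cv2.imwrite("pics/h.png",b[:,:,::-1])
for n in ["handle","release","tray_knob","foot_axis"]:
  for p in (s,t): print(n,[(np.round(x["centre"],1),round(x["score"],2)) for x in finder.spot_point(p,n)[:2]])
E
```

```text
time: 11.1
tool_pos: [596.9, 42.4, 355.0]
eef_rot: [2.078, -2.352, 0.013]
wrist_force: [0.1, -0.6, -0.4]
width: 85.2
pos [596.9  42.4 355. ] shift tool [ -0.8  -2.6 105. ] turn -0.004 j6 1.73 F [ 0.1 -0.6 -0.4] w 85.2 t 11.1
handle [(array([169.5, 322.1]), 0.96), (array([161.4, 310.4]), 0.57)]
handle [(array([166.9, 275.1]), 0.67)]
release [(array([162.3, 306.9]), 0.59)]
release []
tray_knob [(array([174.5, 329.1]), 0.61), (array([171.3, 322.3]), 0.48)]
tray_knob []
foot_axis [(array([200. , 285.4]), 0.69)]
foot_axis []
```

View pics/g.png

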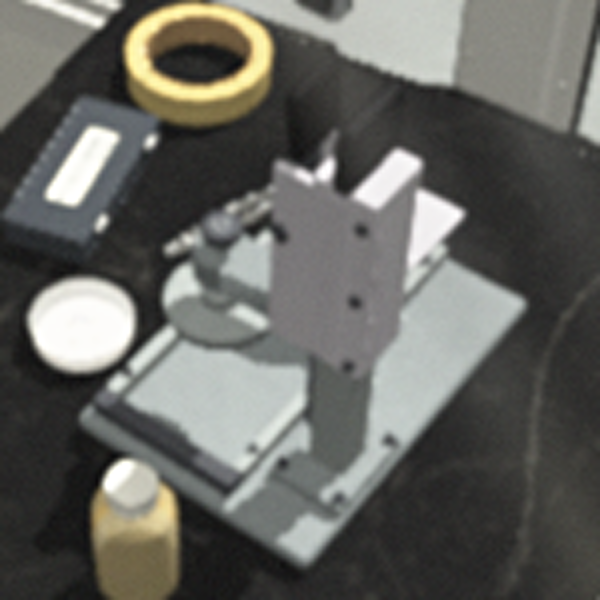

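View pics/h.png

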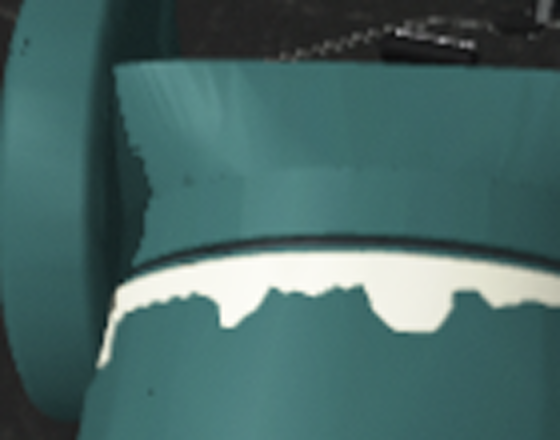

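Run:
```python
from h import *
np.set_printoptions(precision=1,suppress=True)
s=imaging.snapshot("side");t=imaging.snapshot("top")
print("table edge",atz(t,[215,142],0),"frame@z200",atz(t,[215,142],200))
for z in(235,245,255,262,270): print(z,proj(s,[599,42.5,z]))
for z in(100,110,120,130): print("foot",z,proj(s,[511,50,z]))
f=lambda x,y:[160+y/4,180+x/4]
for c in ((48,150),(18,275)):
  for z in (20,30,45): print("tray corner",z,atz(t,f(*c),z))
for z in (20,35): print("slit corner dish block",atz(t,f(262,320),z))
to(533,237,130)
```

```text
table edge [529.4 375.7   0. ] frame@z200 [495.1 305.6 200. ]
235 [np.float64(182.5992949886801), np.float64(322.86344665128286)]
245 [np.float64(178.75660973034203), np.float64(323.25741296190415)]
255 [np.float64(174.83474607176365), np.float64(323.65949693507815)]
262 [np.float64(172.04101036626096), np.float64(323.9459210564291)]
270 [np.float64(168.79805380193778), np.float64(324.2784009623436)]
foot 100 [np.float64(209.58712168121173), np.float64(283.8917162504882)]
foot 110 [np.float64(206.57243367455575), np.float64(283.88880509492844)]
foot 120 [np.float64(203.50533707702712), np.float64(283.885843330629)]
foot 130 [np.float64(200.38445326622264), np.float64(283.8828296263129)]
tray corner 20 [578.6 251.9  20. ]
tray corner 30 [576.3 249.6  30. ]
tray corner 45 [572.9 246.1  45. ]
tray corner 20 [499.7 261.1  20. ]
tray corner 30 [498.2 258.7  30. ]
tray corner 45 [496.1 255.1  45. ]
slit corner dish block [482.9 111.   20. ]
slit corner dish block [481.  109.8  35. ]
pos [597.2  42.5 356. ] shift tool [-186.8   89.   224.1] turn -0.004 j6 1.73 F [-0.3  0.1  0.1] w 85.3 t 11.7
```

```bash
python3 -m crank '0 -0.046 0.022 0 0;0 -0.046 0.022 0 0;0 -0.046 0.022 0.02 0;0 -0.046 0.022 0.04 0;0 0 0 0.05 0;0 0 0 0.05 0;0 0 0 0.05 0;0 0 0 0 0'
python3 - <<'E'
from h import *
np.set_printoptions(precision=1,suppress=True)
to(535,238,60)
s=imaging.snapshot("side");t=imaging.snapshot("top")
b=cv2.resize(t["frame"][150:260,160:310],None,fx=4,fy=4,interpolation=cv2.INTER_CUBIC)
a=cv2.resize(s["frame"][120:260,260:400],None,fx=4,fy=4,interpolation=cv2.INTER_CUBIC)
cv2.imwrite("pics/i.png",np.vstack([b[:440],np.pad(a[:,:],((0,0),(0,40),(0,0)))])[:,:,::-1][:1000:,:]) if 0 else cv2.imwrite("pics/i.png",cv2.resize(np.hstack([np.pad(b,((0,120),(0,0),(0,0))),a]),(800,386))[:,:,::-1])
for n in ["tray_knob"]:
  for p in (s,t): print(n,[(np.round(x["centre"],1),round(x["score"],2)) for x in finder.spot_point(p,n)[:2]])
E
```

```text
time: 12.7
tool_pos: [535.4, 239.9, 143.0]
eef_rot: [-2.075, 2.351, -0.019]
wrist_force: [-0.3, -0.2, 0.3]
width: 42.8
pos [535.4 239.9 143. ] shift tool [ 1.6  1.2 83. ] turn -0.004 j6 2.08 F [-0.3 -0.2  0.3] w 42.8 t 12.7
tray_knob [(array([177.6, 328.9]), 0.56)]
tray_knob [(array([211.3, 191.9]), 0.64)]
```

View pics/i.png

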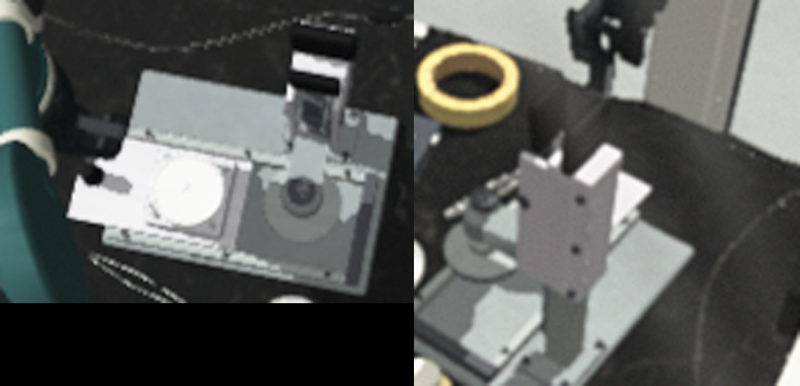

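```bash
python3 -m crank '0.3 0.002 0.002 0.03 0;0.3 0 0 0.03 0;0.3 0 0 0.01 0;0.3 0 0 0.01 0;0.3 0 0 0 0'
python3 - <<'E'
from h import *
np.set_printoptions(precision=1,suppress=True)
to(534,237,45)
t=imaging.snapshot("top")
b=cv2.resize(t["frame"][170:250,160:240],None,fx=7,fy=7,interpolation=cv2.INTER_CUBIC)
cv2.imwrite("pics/j.png",b[:,:,::-1])
print([proj(t,[534,237,z]) for z in (40,60,80)])
E
```

```text
time: 13.52
tool_pos: [552.5, 244.2, 84.1]
eef_rot: [-2.048, 2.324, -0.04]
wrist_force: [0.5, -0.3, 0.0]
width: 55.3
pos [552.5 244.2  84.1] shift tool [10.  19.3 38. ] turn -0.006 j6 2.08 F [ 0.5 -0.3  0. ] w 55.3 t 13.53
[[np.float64(214.0125594467041), np.float64(194.3555064295585)], [np.float64(212.34720320629071), np.float64(192.6740883674408)], [np.float64(210.61152412704826), np.float64(190.92166922548364)]]
```

View pics/j.png

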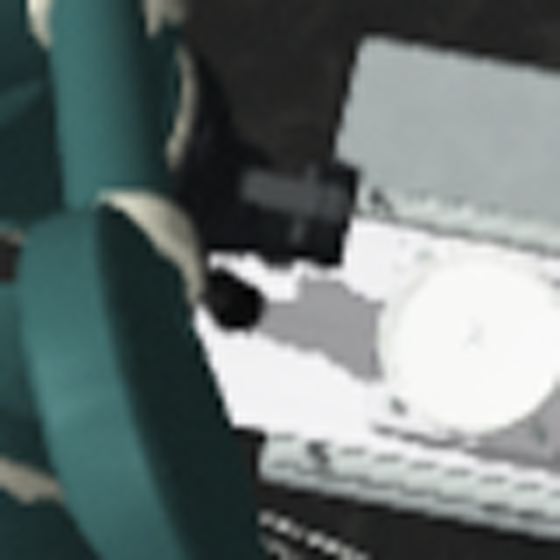

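```bash
python3 -m crank '0.3 0.010 0.019 0 0;0.3 0 0 0 0'; python3 -c "
from h import *
R=to(534,237,50);print(R.round(3),monitor.get_obs()['joints'].round(3),monitor.get_obs()['tau'].round(1),monitor.get_obs()['qd'].round(3))"
```

```text
time: 13.82
tool_pos: [534.5, 237.5, 86.0]
eef_rot: [-2.045, 2.32, -0.043]
wrist_force: [-0.1, 0.1, 0.3]
width: 55.3
pos [534.5 237.5  86. ] shift tool [ 1.3  2.4 35.9] turn -0.006 j6 2.09 F [-0.1  0.1  0.3] w 55.3 t 13.82
[[-0.125 -0.991  0.055]
 [-0.992  0.126  0.012]
 [-0.018 -0.053 -0.998]] [ 0.381  0.194  1.977 -0.012  0.915  2.085] [  0.  -43.4 -31.7  -0.   -0.2   0. ] [-0.     0.01  -0.056 -0.002 -0.026 -0.003]
```

```bash
python3 -m crank '0.3 0.001 0.002 0.01 0;0.3 0 0 0.01 0;0.3 0 0 0.01 0;0.3 0 0 0.006 0;0.3 0 0 0 0'; python3 -c "
from h import *
R=to(534,237,50);print(R[:,2])"
```

```text
time: 14.45
tool_pos: [536.7, 238.0, 48.0]
eef_rot: [-2.043, 2.318, -0.044]
wrist_force: [0.6, -0.0, -0.1]
width: 55.4
pos [536.7 238.   48. ] shift tool [ 1.3  2.4 -2.1] turn -0.006 j6 2.09 F [ 0.6 -0.  -0.1] w 55.4 t 14.45
[ 0.05717964  0.01238559 -0.99828708]
```

```bash
python3 -m crank '0.3 0.001 0.002 0.006 0;-1 0 0 0 0;-1 0 0 0 0;-1 0 0 0 0;-1 0 0 0 0;-1 0 0 0 0;-1 0 0 0 0' 25; python3 -c "
from h import *
R=to(534,237,50)"
```

```text
time: 15.32
tool_pos: [535.3, 237.8, 42.1]
eef_rot: [-2.042, 2.317, -0.044]
wrist_force: [0.1, 0.2, -0.8]
width: 14.8
pos [535.3 237.8  42.1] shift tool [ 0.8  0.8 -8. ] turn -0.006 j6 2.09 F [ 0.1  0.2 -0.8] w 14.8 t 15.32
```

```bash
python3 -m crank '-1 0.003 0 0 0;-1 0.006 0 0 0;-1 0.008 0 0 0;-1 0.008 0 0 0;-1 0.008 0 0 0;-1 0.008 0 0 0;-1 0.008 0 0 0;-1 0.008 0 0 0;-1 0.008 0 0 0;-1 0.008 0 0 0;-1 0.006 0 0 0;-1 0.003 0 0 0'; python3 -c "
from h import *
R=to(523,138,42)"
```

```text
time: 16.82
tool_pos: [524.4, 151.4, 42.0]
eef_rot: [-2.041, 2.317, -0.043]
wrist_force: [-2.0, 2.1, 4.0]
width: 14.8
pos [524.4 151.4  42. ] shift tool [13.5 -0.3 -0.2] turn -0.007 j6 1.93 F [-2.   2.1  4. ] w 14.8 t 16.82
```

```bash
python3 -m crank '-1 0.005 0 0 0;-1 0.005 0 0 0;-1 0.004 0 0 0;-1 0.004 0 0 0;-1 0.004 0 0 0;-1 0.004 0 0 0'; python3 -c "
from h import *
R=to(523,138,42)"; python3 -m crank '-1 0.005 0 0 0;-1 0.005 0 0 0'; python3 -c "
from h import *
R=to(523,138,42)"
```

```text
time: 17.58
tool_pos: [523.5, 143.2, 42.1]
eef_rot: [-2.011, 2.307, -0.013]
wrist_force: [-0.5, 19.7, -1.6]
width: 14.8
pos [523.5 143.2  42.1] shift tool [ 5.2 -0.2 -0.2] turn -0.019 j6 1.88 F [-0.5 19.7 -1.6] w 14.8 t 17.57
time: 17.82
tool_pos: [523.4, 143.2, 42.0]
eef_rot: [-1.997, 2.301, 0.002]
wrist_force: [-0.2, 24.0, -2.6]
width: 14.8
pos [523.4 143.2  42. ] shift tool [ 5.2 -0.3 -0.3] turn -0.023 j6 1.86 F [-0.2 24.  -2.6] w 14.8 t 17.82
```

```bash
python3 -m crank '-0.2 0 0 0 0;-0.2 0 0 0 0;-0.2 0 0 0 0;-0.2 0 0 -0.03 0;-0.2 -0.02 0 -0.05 0;-0.2 -0.05 0 -0.02 0;-0.2 -0.05 0 0 0;-0.2 0 0 0 0' 25
python3 - <<'E'
from h import *
np.set_printoptions(precision=1,suppress=True)
to(523,138,42)
t=imaging.snapshot("top");s=imaging.snapshot("side")
b=cv2.resize(t["frame"][165:255,180:310],None,fx=6,fy=6,interpolation=cv2.INTER_CUBIC)
cv2.imwrite("pics/k.png",b[:,:,::-1])
for n in ["tray_knob","dish","foot_axis","handle","release"]:
  for p in (s,t): print(n,[(np.round(x["centre"],1),round(x["score"],2)) for x in finder.spot_point(p,n)[:3]])
E
```

```text
time: 18.82
tool_pos: [533.9, 254.6, 151.2]
eef_rot: [-1.994, 2.306, -0.002]
wrist_force: [-0.4, -0.4, 0.2]
width: 34.1
pos [533.9 254.6 151.2] shift tool [124.3   0.5 101. ] turn -0.027 j6 2.08 F [-0.4 -0.4  0.2] w 34.1 t 18.82
tray_knob []
tray_knob [(array([217.8, 235.2]), 0.86)]
dish [(array([263.2, 209.6]), 0.94), (array([348.1, 264.3]), 0.65), (array([223.9, 284.6]), 0.58)]
dish [(array([277. , 323.1]), 0.93), (array([198.7, 370. ]), 0.84)]
foot_axis [(array([201.5, 283.6]), 0.83)]
foot_axis [(array([224. , 269.1]), 0.83), (array([225.2, 269.5]), 0.6)]
handle [(array([170.5, 323.1]), 0.67)]
handle [(array([164.1, 277.1]), 0.56)]
release [(array([161.2, 308.9]), 0.57), (array([218.3, 248.9]), 0.45)]
release []
```

View pics/k.png

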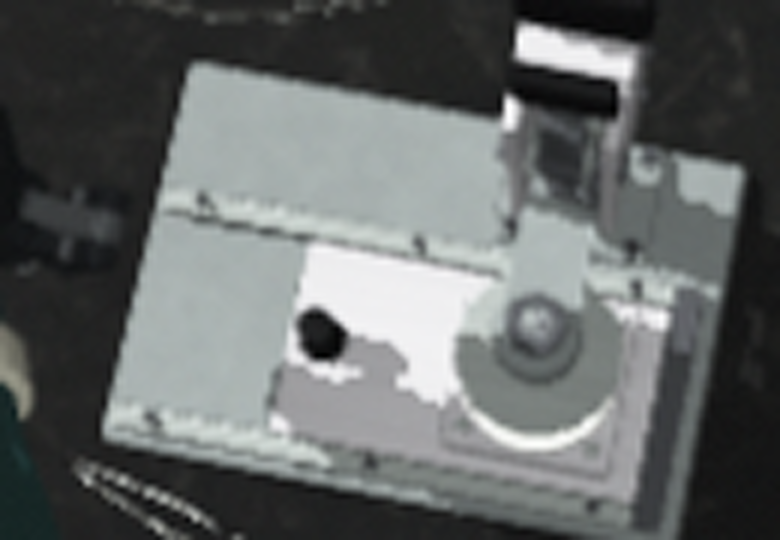

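Run:
```python
from h import *
np.set_printoptions(precision=1,suppress=True)
t=imaging.snapshot("top");s=imaging.snapshot("side")
print("dish from side",atz(s,[223.9,284.6],45))
print("foot tri",*tri(s,[201.5,283.6],t,[224.5,269.3]))
print("knob",[atz(t,[165+333/6,180+321/6],z) for z in (50,57,65)], [atz(t,[212.6,194],z) for z in (50,57,65)])
f=t["frame"]; hsv=f[:,:,:].astype(int)
m=(f.min(2)>225); m[:int(165+395/6)]=0; m[int(165+460/6):]=0; m[:,:258]=0; m[:,286:]=0
ys,xs=np.nonzero(m)
# lower boundary of bright arc
pts=[atz(t,[ys[xs==c].max()+.5,c],63)[:2] for c in np.unique(xs)]
P=np.array(pts);print(P)
# fit circle R=32
from scipy.optimize import least_squares
print(least_squares(lambda c:np.hypot(*(P-c).T)-32,[511,50],loss='soft_l1').x)
h,e=tri(s,[170.5,323.1],t,[165.5,276.5]);print("handle",h,e)
```

```text
dish from side [510.3  54.3  45. ]
foot tri [507.8  53.8 121. ] 0.39446475233415784
knob [array([523.3, 140.8,  50. ]), array([522.1, 140. ,  57. ]), array([520.7, 139. ,  65. ])] [array([535.5, 236. ,  50. ]), array([534.2, 234.5,  57. ]), array([532.7, 232.7,  65. ])]
[[490.3  74.8]
 [488.1  72.4]
 [486.   69.9]
 [486.2  67.6]
 [484.   65.1]
 [484.2  62.8]
 [484.3  60.5]
 [482.2  58. ]
 [482.4  55.7]
 [482.5  53.4]
 [482.7  51.1]
 [482.8  48.8]
 [485.3  46.6]
 [485.5  44.3]
 [485.7  42. ]
 [488.2  39.9]
 [488.3  37.6]
 [490.8  35.5]
 [493.3  33.3]]
[515.1  55.7]
handle [596.4  44.5 263. ] 0.4047715454791197
```

```bash
python3 -m crank '-1 0.03 0 0.02 -0.02;-1 0.03 0 0.02 0;-1 0.008 0 0.02 0;-1 0 0 0.015 0;-1 0 0 0.015 0;-1 0 0 0.01 0;-1 0 0 0 0' 25; python3 -c "
from h import *
R=to(527,180,45,-.125);print(R[:,2])"
```

```text
time: 20.4
tool_pos: [533.0, 191.5, 44.2]
eef_rot: [-2.015, 2.284, -0.005]
wrist_force: [-0.3, -0.4, 0.6]
width: -0.3
pos [533.  191.5  44.2] shift tool [12.1  4.4 -2. ] turn -0.002 j6 1.94 F [-0.3 -0.4  0.6] w -0.3 t 20.4
[ 0.07342384  0.0607391  -0.9954495 ]
```

```bash
python3 -m crank '-1 0.012 0.006 0 0;-1 0.006 0 0 0;-1 0.006 0 0 0;-1 0.006 0 0 0;-1 0.006 0 0 0;-1 0.006 0 0 0;-1 0.006 0 0 0' 25; python3 -c "
from h import *
R=to(527,180,45,-.125);print(R[:,2])"
```

```text
time: 21.28
tool_pos: [524.5, 164.5, 44.5]
eef_rot: [-1.974, 2.273, 0.029]
wrist_force: [2.6, 28.3, -8.5]
width: -0.2
pos [524.5 164.5  44.5] shift tool [-15.6  -0.3   1.3] turn -0.02 j6 1.84 F [ 2.6 28.3 -8.5] w -0.2 t 21.27
[ 0.085544    0.09959999 -0.99134357]
```

```bash
python3 -m crank '-1 0.006 0 0 0;-1 0.008 0 0 0;-1 0.008 0 0 0' 25; python3 -c "
from h import *
R=to(527,180,45,-.125);print(R[:,2])"
```

```text
time: 21.65
tool_pos: [524.6, 164.4, 45.1]
eef_rot: [-1.939, 2.263, 0.062]
wrist_force: [3.2, 39.1, -9.5]
width: 0.0
pos [524.6 164.4  45.1] shift tool [-15.6   0.1   2.4] turn -0.035 j6 1.79 F [ 3.2 39.1 -9.5] w 0.0 t 21.65
[ 0.09452023  0.13583484 -0.98621236]
```

```bash
python3 -m crank '-1 -0.03 0 0 0;-1 -0.03 0 -0.01 0;1 -0.02 0 -0.05 0;1 -0.01 0 -0.05 0;1 -0.01 0 -0.05 0;1 -0.01 0 -0.05 0;1 0 0 -0.05 0;1 0 0 -0.03 0;1 0 0 0 0' 40; python3 -c "
from h import *
R=to(582,44,345,-.125);print(R[:,2])
print(monitor.get_obs()['joints'])"
```

```text
time: 22.78
tool_pos: [512.7, 233.7, 359.4]
eef_rot: [-1.936, 2.259, 0.061]
wrist_force: [0.8, 0.9, -0.4]
width: 85.3
pos [512.7 233.7 359.4] shift tool [177.6 -97.2  -5.2] turn -0.035 j6 2.03 F [ 0.8  0.9 -0.4] w 85.3 t 22.77
[ 0.09832188  0.13805778 -0.98553176]
[ 0.3217465  -0.09868991  1.77187354  0.10299126  1.33157496  2.02860291]
```

Move over near the press and turn −1.6 rad (jaws along press x).

```bash
python3 -m crank '1 0 0 0 -0.18;1 0 0 0 -0.18;1 0 0 0 -0.18;1 0 0 0 -0.18;1 0 0 0 -0.18;1 0 0 0 -0.18;1 0 0 0 -0.18;1 0 0 0 -0.18;1 0 0 0 -0.16;1 0 0 0 0'; python3 -c "
from h import *
R=to(582,44,345,-.125-np.pi/2);print(R)"
```

```text
time: 24.02
tool_pos: [506.7, 229.2, 337.9]
eef_rot: [-3.006, 0.115, -0.103]
wrist_force: [-0.1, -1.0, 0.4]
width: 85.5
pos [506.7 229.2 337.9] shift tool [ 90.3 176.8 -25.4] turn 0.052 j6 0.37 F [-0.1 -1.   0.4] w 85.5 t 24.02
[[ 0.99474729 -0.07141662  0.07333138]
 [-0.08044481 -0.98842508  0.12862541]
 [ 0.06329658 -0.13384891 -0.98897827]]
```

```bash
python3 -m crank '1 0.023 0.044 -0.005 0.05;1 0.023 0.044 -0.005 0;1 0.023 0.044 -0.005 0;1 0.02 0.04 -0.005 0;1 0 0 0 0'; python3 -c "
from h import *
R=to(583.5,47,300,-.125-np.pi/2);print(R)"
```

```text
time: 24.65
tool_pos: [573.5, 41.9, 332.2]
eef_rot: [-2.999, 0.214, -0.084]
wrist_force: [-0.0, 0.3, -1.5]
width: 85.2
pos [573.5  41.9 332.2] shift tool [ 7.6 -2.  33.2] turn -0.014 j6 0.07 F [-0.   0.3 -1.5] w 85.2 t 24.65
[[ 0.98831772 -0.13781585  0.06507596]
 [-0.14526918 -0.98098182  0.12873046]
 [ 0.04609723 -0.13668013 -0.98954211]]
```

```bash
python3 -m crank '1 0.008 -0.002 0.012 -0.014;1 0 0 0.012 0;1 0 0 0.01 0;1 0 0 0 0'; python3 -c "
from h import *
R=to(583.5,47,250,-.125-np.pi/2);print(R[:,2])"
```

```text
time: 25.15
tool_pos: [582.6, 50.4, 293.9]
eef_rot: [-3.0, 0.193, -0.078]
wrist_force: [0.2, 0.2, -0.1]
width: 85.1
pos [582.6  50.4 293.9] shift tool [-0.6  9.2 43.1] turn -0.001 j6 0.06 F [ 0.2  0.2 -0.1] w 85.1 t 25.15
[ 0.05998439  0.13023287 -0.98966725]
```

```bash
python3 -m crank '1 0 0.003 0.008 0;1 0 0.003 0.008 0;1 0 0.002 0.008 0;1 0 0.001 0.008 0;1 0 0 0.006 0;1 0 0 0 0'
python3 - <<'E'
from h import *
R=to(583.5,46,249,-.125-np.pi/2);print(R[:,2])
s=imaging.snapshot("side")
a=cv2.resize(s["frame"][110:230,250:380],None,fx=5,fy=5,interpolation=cv2.INTER_CUBIC)
for X in ([6,-23,19],[6,-23,-19],[-34,-18,15],[0,0,0]):
  q=proj(s,np.array([598,43,263])+Ro.from_euler('z',-.125).apply(X)); cv2.circle(a,(int((q[1]-250)*5),int((q[0]-110)*5)),3,(255,0,0),-1)
cv2.imwrite("pics/l.png",a[:,:,::-1])
E
```

```text
time: 25.9
tool_pos: [583.7, 46.8, 252.9]
eef_rot: [-3.0, 0.192, -0.079]
wrist_force: [0.2, -0.2, 0.5]
width: 85.5
pos [583.7  46.8 252.9] shift tool [-0.3  1.3  3.7] turn -0.0 j6 0.04 F [ 0.2 -0.2  0.5] w 85.5 t 25.9
[ 0.0607239   0.13020838 -0.98962538]
```

View pics/l.png

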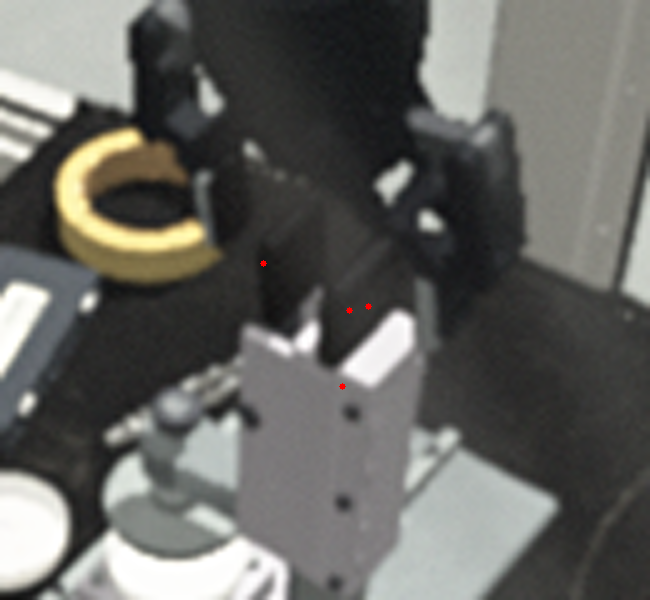

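```bash
python3 -m crank '0.05 0 0.001 0.002 0;0.05 0 0 0 0;0.05 0 0 0 0;0.05 0 0 0 0;0.05 0 0 0 0' 40; python3 -c "
from h import *
R=to(583.5,46,251,-.125-np.pi/2);print(R[:,2])"
```

```text
time: 26.58
tool_pos: [583.9, 46.1, 252.1]
eef_rot: [-3.0, 0.192, -0.081]
wrist_force: [-1.1, 0.6, 0.5]
width: 44.8
pos [583.9  46.1 252.1] shift tool [-0.5  0.3  1.1] turn 0.0 j6 0.04 F [-1.1  0.6  0.5] w 44.8 t 26.57
[ 0.06182204  0.13023007 -0.98955453]
```

```bash
python3 -m crank '0.05 -0.004 0 0 0;0.05 0 0 0 0;0 0 0 0 0;0 0 0 0 0' 40; python3 -c "
from h import *
R=to(583.5,46,251,-.125-np.pi/2);print(R[:,2])"
```

```text
time: 27.08
tool_pos: [582.7, 46.2, 252.8]
eef_rot: [-3.0, 0.193, -0.091]
wrist_force: [1.9, -0.2, -1.5]
width: 43.1
pos [582.7  46.2 252.8] shift tool [0.8 0.3 1.8] turn 0.0 j6 0.04 F [ 1.9 -0.2 -1.5] w 43.1 t 27.07
[ 0.06893761  0.12948309 -0.98918236]
```

```bash
python3 -m crank '-1 0 0 0 0;-1 0 0 0 0;-1 0 0 0 0;-1 0 0 0 0' 40; python3 -c "
from h import *
R=to(583.5,46,251,-.125-np.pi/2);print(R)"
```

```text
time: 27.58
tool_pos: [587.9, 45.3, 252.9]
eef_rot: [-3.0, 0.194, -0.107]
wrist_force: [6.8, -0.3, -3.8]
width: 31.5
pos [587.9  45.3 252.9] shift tool [-4.6  0.1  1.6] turn 0.0 j6 0.04 F [ 6.8 -0.3 -3.8] w 31.5 t 27.57
[[ 0.98924524 -0.12305517  0.07906509]
 [-0.13250089 -0.98286945  0.128106  ]
 [ 0.06194655 -0.13720445 -0.98860385]]
```

```bash
python3 -m crank '-1 -0.0002 0.0004 0.003 0;-1 -0.0002 0.0004 0.003 0;-1 -0.0002 0.0004 0.003 0;-1 0 0 0 0' 40; python3 -c "
from h import *
R=to(583.5,46,251,-.125-np.pi/2);print(R[:,2])"
```

```text
time: 28.08
tool_pos: [587.9, 45.3, 240.1]
eef_rot: [-3.001, 0.194, -0.103]
wrist_force: [6.6, -0.7, -2.9]
width: 31.4
pos [587.9  45.3 240.1] shift tool [ -3.8  -1.6 -11.1] turn 0.0 j6 0.04 F [ 6.6 -0.7 -2.9] w 31.4 t 28.07
[ 0.07637571  0.12785839 -0.9888473 ]
```

```bash
python3 -m crank '-1 0 0.0002 0.0015 0;-1 0 0.0002 0.0015 0;-1 0 0.0002 0.001 0' 40
python3 - <<'E'
from h import *
R=to(583.5,46,251,-.125-np.pi/2)
s=imaging.snapshot("side")
for n in ("foot_axis","handle","dish"): print(n,[(np.round(x["centre"],1),round(x["score"],2)) for x in finder.spot_point(s,n)[:3]])
print([np.round(proj(s,[510,52,z]),1) for z in (90,100,110,120,130)])
E
```

```text
time: 28.45
tool_pos: [587.9, 45.3, 233.2]
eef_rot: [-3.001, 0.194, -0.099]
wrist_force: [5.8, -0.8, -5.2]
width: 31.5
pos [587.9  45.3 233.2] shift tool [ -3.4  -2.6 -17.8] turn 0.0 j6 0.04 F [ 5.8 -0.8 -5.2] w 31.5 t 28.45
foot_axis [(array([207.4, 283.8]), 0.66)]
handle [(array([178.8, 320.9]), 0.94)]
dish [(array([347. , 265.8]), 0.87), (array([259.2, 214.2]), 0.72), (array([221.9, 285. ]), 0.66)]
[array([211.8, 284. ]), array([208.8, 284. ]), array([205.8, 284. ]), array([202.7, 284. ]), array([199.6, 283.9])]
```

```bash
python3 -m crank '-1 0 0 0.0005 0;-1 0 0 0.0005 0;-1 0 0 0.0005 0' 40; python3 -c "
from h import *
R=to(587.9,45.3,233)"; python3 -m crank '-1 0 0 0.0005 0;-1 0 0 0.0005 0' 40; python3 -c "
from h import *
R=to(587.9,45.3,233)"
```

```text
time: 29.02
tool_pos: [587.8, 45.3, 228.8]
eef_rot: [-3.002, 0.194, -0.096]
wrist_force: [5.4, -0.7, -4.3]
width: 31.3
pos [587.8  45.3 228.8] shift tool [ 0.3 -0.6 -4.1] turn 1.558 j6 0.03 F [ 5.4 -0.7 -4.3] w 31.3 t 29.02
time: 29.28
tool_pos: [587.9, 45.3, 226.6]
eef_rot: [-3.002, 0.194, -0.094]
wrist_force: [2.3, -0.8, 2.1]
width: 31.1
pos [587.9  45.3 226.6] shift tool [ 0.4 -0.9 -6.4] turn 1.558 j6 0.03 F [ 2.3 -0.8  2.1] w 31.1 t 29.27
```

```bash
python3 -m crank '-1 0 0 0 0;-1 0 0 0 0' 40
python3 - <<'E'
from h import *
R=to(587.9,45.3,226)
s=imaging.snapshot("side")
for n in ("foot_axis","handle"): print(n,[(np.round(x["centre"],1),round(x["score"],2)) for x in finder.spot_point(s,n)[:3]])
print([np.round(proj(s,[510,52,z]),1) for z in (80,85,90,95,100)])
E
```

```text
time: 29.52
tool_pos: [587.8, 45.3, 226.6]
eef_rot: [-3.002, 0.193, -0.094]
wrist_force: [4.5, -0.4, -1.9]
width: 31.1
pos [587.8  45.3 226.6] shift tool [0.  0.  0.6] turn 1.558 j6 0.03 F [ 4.5 -0.4 -1.9] w 31.1 t 29.52
foot_axis [(array([208.3, 284.5]), 0.94)]
handle [(array([184.4, 319.1]), 0.76)]
[array([214.7, 284. ]), array([213.2, 284. ]), array([211.8, 284. ]), array([210.3, 284. ]), array([208.8, 284. ])]
```

```bash
python3 -m crank '-1 0 0 0.0007 0;-1 0 0 0.0007 0' 40; python3 -c "
from h import *
R=to(587.9,45.3,226)"
```

```text
time: 29.92
tool_pos: [587.9, 45.3, 226.5]
eef_rot: [-3.003, 0.193, -0.095]
wrist_force: [0.8, -1.6, 3.9]
width: 31.0
pos [587.9  45.3 226.5] shift tool [-0.   0.1  0.5] turn 1.559 j6 0.03 F [ 0.8 -1.6  3.9] w 31.0 t 29.93
```

```bash
python3 -m crank '-1 0 0 0 0;1 0 0 0 0;1 0 0 0 0;1 0 0 0 0;1 0 0 0 0' 40
python3 - <<'E'
from h import *
R=to(587.9,45.3,226);print(R[:,2])
s=imaging.snapshot("side")
for n in ("foot_axis","handle"): print(n,[(np.round(x["centre"],1),round(x["score"],2)) for x in finder.spot_point(s,n)[:3]])
E
```

```text
time: 30.55
tool_pos: [586.2, 45.8, 225.0]
eef_rot: [-3.002, 0.193, -0.089]
wrist_force: [-0.1, 0.0, 0.1]
width: 85.8
pos [586.2  45.8 225. ] shift tool [ 1.8  0.2 -1. ] turn 1.559 j6 0.03 F [-0.1  0.   0.1] w 85.8 t 30.55
[ 0.0674219   0.12746016 -0.98954949]
foot_axis [(array([211.5, 285. ]), 0.95)]
handle [(array([180.5, 321.4]), 0.83)]
```

```bash
python3 -m crank '1 -0.0005 -0.002 -0.015 0;1 0.001 -0.003 -0.02 0;1 0.002 -0.004 -0.03 0;1 0.002 -0.006 -0.04 0;1 0.002 -0.006 -0.04 0;1 0 0 0 0' 40
python3 - <<'E'
from h import *
np.set_printoptions(precision=1,suppress=True)
R=to(587.9,45.3,226)
s=imaging.snapshot("side");t=imaging.snapshot("top")
for n in ("foot_axis","handle","dish","tray_knob","small_bottle","spare_dish","release"):
  for p in (s,t): print(n,[(np.round(x["centre"],1),round(x["score"],2)) for x in finder.spot_point(p,n)[:3]])
print("handle z",[(z,np.round(proj(s,[598,43,z]),1)) for z in (225,235,245)])
print("foot z",[(z,np.round(proj(s,[510,52,z]),1)) for z in (85,90,95)])
cv2.imwrite("pics/m.png",s["frame"][:,:,::-1])
# rim ellipse of the visible dish wall in the side view: bright pixels near foot
f=s["frame"][195:245,255:320].astype(int); print((f.min(2)>225).sum())
E
```

```text
time: 31.45
tool_pos: [585.6, 47.2, 382.3]
eef_rot: [-3.002, 0.193, -0.097]
wrist_force: [-0.3, 0.7, -0.2]
width: 85.3
pos [585.6  47.2 382.3] shift tool [ -6.2  22.8 154.6] turn 1.558 j6 0.08 F [-0.3  0.7 -0.2] w 85.3 t 31.45
foot_axis [(array([208.7, 284.4]), 0.82)]
foot_axis [(array([224.5, 266.8]), 0.63)]
handle [(array([181.6, 319.1]), 0.77)]
handle [(array([171.3, 273.8]), 0.92)]
dish [(array([343.5, 265.2]), 0.78), (array([261.1, 212.2]), 0.75), (array([218.8, 283.6]), 0.4)]
dish [(array([201.3, 368.5]), 0.47)]
tray_knob [(array([210.7, 285.4]), 0.51)]
tray_knob []
small_bottle [(array([275.7, 263.2]), 0.6), (array([180.8, 320.6]), 0.32)]
small_bottle [(array([226. , 320.8]), 0.71)]
spare_dish [(array([220. , 248.8]), 0.92)]
spare_dish []
release [(array([174.2, 309.9]), 0.56)]
release [(array([182.4, 273.7]), 0.54)]
handle z [(225, array([186. , 322.1])), (235, array([182.2, 322.5])), (245, array([178.4, 322.9]))]
foot z [(85, array([213.2, 284. ])), (90, array([211.8, 284. ])), (95, array([210.3, 284. ]))]
188
```

```bash
python3 -c "
from h import *
print(monitor.get_obs()['qd'].round(4)); print(order.finish_job())"
```

```text
[ 0.0011 -0.0032 -0.0003 -0.0007  0.0001  0.0017]
the job is handed in; nothing more can be done
None
```

I carried out all the steps and handed the job in at about 31.5 s of the 67 s allowed. No verdict was reported. How the foot rests on the dish is inferred from forces, not seen.

- **Lift:** I gripped the handle by its two ends only and lifted it about 70 mm past the clicks. After I let go, the pawl held the head with the handle centre at z ≈ 263 mm, about 67 mm above its start.
- **Tray:** I pinched the knob and pushed it to a hard stop, then pushed again with shut fingers up to 39 N and it did not move further. Measured travel was about 95 mm rather than 100, so I take it the tray did not start fully out. In the top view the tray sits against its end bar.
- **Lowering:** I squeezed the lever to the handle (opening 31 mm) and lowered the head about 26 mm. The vertical wrist force then changed from −4 to +4 N with no further movement, which I took as touching the dish. I let the force relax, opened the fingers and moved straight up and away.

**Last checks:**
- The gripper is open and clear at z ≈ 382 mm, with wrist force near zero.
- The handle stayed at z ≈ 235–240 mm after release. The foot axis was at about 95–100 mm, which fits the 63 mm rim if the foot hangs near its 14 mm limit.
- The side camera still saw the bottle and spare dish where they started. The top camera confirmed the bottle but did not report the spare dish.

**Not confirmed:**
- I could not measure the foot's load on the dish after release.
- Dish and foot centres measured 0–6 mm apart, near the limit of what the cameras resolve and not clearly within the 5 mm allowed.
- The tool tilted by up to 0.16 rad after the hard push. It did not stop the grip.

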